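Make up a grinding wheel stack on the mandrel

ROBOT

A 6-joint arm with a two-finger parallel gripper is mounted at the origin on the work surface. World frame = base frame: x ahead of the robot, y to its left, z up, the work surface at z = 0. Lengths are in m, angles in rad, forces in N, time in s.
With the tool pointing down it reaches from about 0.35 to 0.775 m from the base axis. Payload 5.5 kg.
Tool frame: the origin (TCP) lies midway between the tips of the shut fingers; the grasp point (between the pads) lies 19 mm behind it; z points along the fingers, y is the line along which they close (so a half turn about z gives the same grasp; the last joint's range is limited). The gripper opens to 85 mm and grips with 20 to 120 N. Pads are 22 mm wide; open, the fingers measure 114 mm over their backs; the gripper's body (76 mm by 85 mm) begins 54 mm behind the grasp point. The pads swing forward as they close: fully open they stand 13 mm farther back than shut.
Start: joints at [1, 0.313, 0.046, 1.304, 0, 1.431], TCP at [0.24, 0.522, 0.231] pointing down, gripper open.
Joint ranges: [-2.76, 2.76], [-0.86, 1.69], [-1.03, 1.26], [-2.2, 2.34], [-1.47, 1.5], [-3.14, 3.14]. Speed limits (rad/s): [2.57, 2.57, 3.14, 3.14, 3.14, 3.14].

INTERFACE

Orientations are given as a unit quaternion [w, x, y, z].
In Python, from workcell import env gives the robot as it stands. The module is installed in compiled form; this text tells all that it offers.
- The arm moves only by the tool servo_tool, never from a script. Its argument "increments" is a list of rows, each an object of numbers: "grip": the closure, from 0 (fully open) to 1 (shut); "x", "y", "z": the shift along the tool's x, y, z in mm; "roll": the turn about the tool's z in degrees. In form: [{"grip": .., "x": .., "y": .., "z": .., "roll": ..}, ...]. A call has 1 to 5 rows; each row shifts and turns the commanded pose from where the row before left it, along the tool's axes as they then stand; what a row does not reach is not made up. A row lasts 1/12 s, in which the tool goes at most 41.7 mm and 7.16 degrees, less where a joint would pass 70% of its speed; a pose out of reach is approached as far as the arm can. A call is refused whole if a number of a shift passes 41.7 or a number of a turn 7.16, either way. A call with a gripper value outside its range is refused whole. The fingers move at their own pace and stop on an object; "grip_force" is the grip in N (left out, the last holds). Time passes only in rows, so rows that do not move let the fingers close. It gives the time, the measured TCP pose, the force, the opening and the grip force at its end, in the units of the state.
- env.get_state(): the state, without advancing time (a new reading comes with each control period).
- env.read_camera(name): name is "scene" or "top" or "wrist"; returns the picture (384x512x3 uint8, red, green, blue); there is no depth.
- env.get_calibration(name): a dict with "vertical_fov" (degrees; the focal length in pixels is half the picture's height over the tangent of half this angle, whatever the lens; pixels are square), "cx", "cy" (the principal point, pixels), "rvec" (rotation vector, rad) and "tvec" (3), from world to camera coordinates, as OpenCV has them; the wrist camera has in their place "tool_from_camera" (4x4, takes a point from camera to tool coordinates, whose origin is the TCP and whose axes are the flange's). Camera axes: x right, y down, z forward; pixel columns grow to the right and rows downward; lengths in m; the calibration is good to about 2 mm. A picture is of the moment at which its call begins: read the wrist's pose just before it. get_calibration takes no time and is no camera call.
- env.hand_in(): hands the job in; it is judged then, once.
The state is a dict: "clock": time; "joint_pos": joint angles; "qvel": joint speeds; "tau": joint torques, N m; "tcp_pos": TCP position; "orientation": TCP orientation; "wrist_force": force on the tool from outside, world axes, zero at the start; "ft_torque": the same for the moment, N m; "finger_gap": finger opening in m; "grip_force": force on a finger pad.
Only numpy, scipy, OpenCV 4.12 (cv2) and the standard library are available. Lean on these libraries where they do the work, as an engineer would, in place of code of your own. Each camera call takes 0.05 s, during which the arm holds its last target. There are 200 camera calls.

TASK

Make up the grinding wheel set on the upright mandrel in build order: first the tall spacer tube down onto the base, then the large grinding wheel onto the spacer, and last the flat lock ring on top of the wheel, each lying flat with the mandrel's post through its hole. Leave the small worn wheel, the solid slug and the hand tools (file, brush, screwdriver) where they lie.

Things in the scene. Friction and masses are not known exactly. Their poses are not given: they have to be found in the camera images.
- mandrel: Holder fixed to the bench: dark steel square base plate 84 x 84 mm, 8 mm thick, with four small bolt heads (3 mm proud, 47 mm from the axis) at its corners and one upright round steel post, 12 mm in diameter, in its middle. The post's tip is 76 mm above the bench, bevelled over its last 6 mm. Origin at the centre of the plate's underside, on the post's axis, at bench height; z up.
- spacer: Tall plain aluminium tube: outer diameter 48 mm, height 26 mm, open bore 30 mm; origin at the centre of its underside, z up along its axis; stands on the bench at the start.
- grinding_wheel: The larger of two grey abrasive wheels: diameter 66 mm, thickness 20 mm, open bore 30 mm; lies flat; origin at the centre of its underside, z up along its axis; stands on the bench at the start.
- lock_ring: Flat steel ring: outer diameter 56 mm, thickness 14 mm, open bore 34 mm; lies flat; origin at the centre of its underside, z up along its axis; stands on the bench at the start.
- worn_wheel: Bystander: the smaller grey abrasive wheel, diameter 44 mm, thickness 20 mm, bore 14 mm; origin at the centre of its underside, z up along its axis; stands on the bench at the start.
- slug: Bystander: solid steel cylinder without a hole, diameter 46 mm, height 26 mm; origin at the centre of its underside, z up along its axis; stands on the bench at the start.
- file: Bystander: hand file about 310 mm long and 24 mm high with a wooden handle, lying across the far side of the work area; origin about 20 mm from its middle, under it; x runs along it towards the blade's tip.
- brush: Bystander: bench brush with a wooden handle, lying at the left of the work area; origin under it, x along it towards the bristles.
- driver: Bystander: screwdriver with a wooden handle, lying at the right of the work area; origin under it, x along it towards the tip.

How it is judged:
By the outcome, as a careful person would: the job done as asked, in the order asked, and still so for the second after the job is handed in, with the robot touching nothing.
It also fails if it takes over 64 s, if anything falls off the work surface, if the arm or the gripper's body presses on something with over 40 N, if the wrist force passes 120 N, or if a joint passes its speed limit or range.

## Working session

There is one attempt and no reset: what is moved stays moved. The work goes in short steps, Python scripts to look and compute and a tool call to move; the robot and the scene stay as the last step left them, time stands still between calls to the robot, and variables do not carry over. Pictures are saved under pics/ and viewed, at most 10 in all, crops included, and the job is handed in when it is done.

Besides the shell and the picture viewer there is one more tool, called after "Emit:" as name([rows], argument=value, ...), one row to a line, values as JSON. servo_tool: Moves the arm, as the interface text tells. Its arguments: {"type":"object","properties":{"increments":{"type":"array"},"grip_force":{"type":"number"}},"required":["increments"]}

```bash
mkdir -p pics; cat > h.py <<'E'
import numpy as np, cv2
from workcell import env
from scipy.spatial.transform import Rotation as R
def cam(name):
    c=env.get_calibration(name); f=192/np.tan(np.radians(c["vertical_fov"])/2)
    K=np.array([[f,0,c["cx"]],[0,f,c["cy"]],[0,0,1.]])
    if name=="wrist":
        s=env.get_state(); q=s["orientation"]; T=np.eye(4); T[:3,:3]=R.from_quat([q[1],q[2],q[3],q[0]]).as_matrix(); T[:3,3]=s["tcp_pos"]
        W=T@np.array(c["tool_from_camera"]); return K,W[:3,:3],W[:3,3]
    r=R.from_rotvec(np.array(c["rvec"]).ravel()).as_matrix(); return K,r.T,-r.T@np.array(c["tvec"]).ravel()
def ray(C,u,v,z):
    K,Rm,o=C; d=Rm@np.linalg.solve(K,[u,v,1.]); return o+d*(z-o[2])/d[2]
def proj(C,p):
    K,Rm,o=C; q=K@(Rm.T@(np.array(p)-o)); return q[:2]/q[2]
def shot(name,fn):
    C=cam(name); im=env.read_camera(name); cv2.imwrite("pics/"+fn,im[:,:,::-1]); return C,im
def totool(d):
    q=env.get_state()["orientation"]; return R.from_quat([q[1],q[2],q[3],q[0]]).as_matrix().T@np.array(d)*1000
E
python3 - <<'E'
from h import *
for n in("top","scene"):
    C,im=shot(n,n+"1.png"); print(n,C[2],C[1].round(2).tolist(),C[0][0,0],env.get_calibration(n))
s=env.get_state();print(s)
print(env.get_calibration("wrist"))
a=cv2.imread("pics/top1.png");b=cv2.imread("pics/scene1.png")
E
```

```text
top [ 0.50081716 -0.01576191  1.08954122] [[-0.03, -1.0, 0.07], [-1.0, 0.03, -0.0], [-0.0, -0.07, -1.0]] 405.6605074985911 {'vertical_fov': 50.65659110886051, 'cx': 258.73278260463763, 'cy': 189.85444921977117, 'rvec': array([ 2.15937031, -2.21655683,  0.07224909]), 'tvec': array([-0.00207933,  0.57151118,  1.05429454])}
scene [1.04070958 0.58931958 1.00710378] [[-0.79, 0.49, -0.37], [0.62, 0.63, -0.48], [-0.0, -0.6, -0.8]] 462.39247938288895 {'vertical_fov': 45.09954496611395, 'cx': 254.8984176399134, 'cy': 197.63120661659093, 'rvec': array([ 0.91270415,  2.64507806, -0.89267844]), 'tvec': array([ 0.46136115, -0.27198691,  1.46894555])}
{'clock': 0.1, 'joint_pos': array([1.00040303e+00, 3.13931359e-01, 4.50603217e-02, 1.30359352e+00,
       3.10946225e-05, 1.43122564e+00]), 'qvel': array([ 0.00011475, -0.00055742,  0.00212237, -0.00111161, -0.00093931,
        0.00098626]), 'tau': array([ 2.37917528e-03, -4.81724596e+01,  2.99244618e+01,  1.27082635e-02,
       -1.71669194e-04,  2.07454133e-05]), 'tcp_pos': array([0.23986092, 0.52206816, 0.2304814 ]), 'orientation': array([-3.04494010e-04,  2.13749186e-01,  9.76888217e-01, -7.76705807e-04]), 'wrist_force': array([0.5144002 , 0.73343439, 0.10215247]), 'ft_torque': array([ 0.00957587, -0.00740957,  0.00573926]), 'grip_force': 0.0, 'finger_gap': 0.08536306201230769}
{'vertical_fov': 62.62309095241953, 'cx': 253.955366260601, 'cy': 190.39074365555538, 'tool_from_camera': array([[-1.01105172e-04, -9.45062899e-01, -3.26888524e-01,
         8.40880002e-02],
       [ 9.99999995e-01, -1.01249324e-04, -1.65750441e-05,
         9.44716829e-04],
       [-1.74327827e-05, -3.26888524e-01,  9.45062904e-01,
        -1.42759858e-01],
       [ 0.00000000e+00,  0.00000000e+00,  0.00000000e+00,
         1.00000000e+00]])}
```

View pics/top1.png

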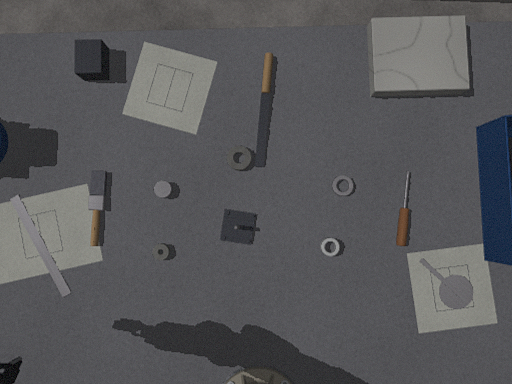

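View pics/scene1.png

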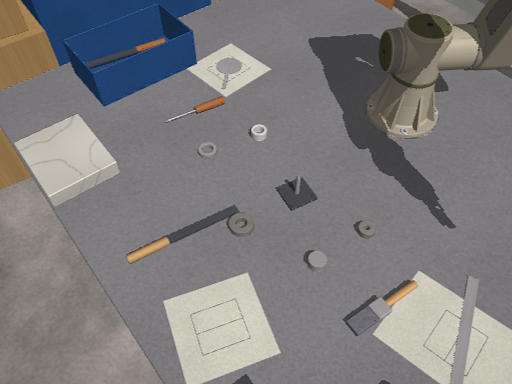

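Top view: spacer, a whitish tube, at (331,247). Lock ring at (344,186), mandrel base at (239,226), and the large wheel at (242,158) right beside the file at about (262,158). Slug at (163,190) and worn wheel at (164,252). The scene view agrees.

```bash
cat >> h.py <<'E'
def blob(im,u,v,r,lo,hi):
    g=cv2.cvtColor(im,cv2.COLOR_RGB2GRAY); x0,y0=int(u-r),int(v-r)
    m=cv2.inRange(g[y0:y0+2*r,x0:x0+2*r],lo,hi)
    cs=cv2.findContours(m,cv2.RETR_EXTERNAL,cv2.CHAIN_APPROX_NONE)[0]; c=max(cs,key=cv2.contourArea)
    (a,b),rad=cv2.minEnclosingCircle(c); return a+x0,b+y0,rad
E
python3 - <<'E'
from h import *
im=cv2.imread("pics/top1.png")[:,:,::-1].copy();C=cam("top")
g=cv2.cvtColor(im,cv2.COLOR_RGB2GRAY);print(np.median(g[150:260,280:400]),g[158,225:270],g[247,318:345],g[226,216:264])
for n,u,v,h in(("spacer",331,247,.026),("ring",344,186,.014)):
    b=blob(im,u,v,18,95,255);print(n,b,ray(C,b[0],b[1],h).round(4))
for n,u,v,h in(("wheel",242,158,.02),("mandrel",239,226.5,.008),("tip",258,229.5,.0),("tip",236,228,.076)):
    print(n,ray(C,u,v,h).round(4))
big=cv2.resize(im[130:270,200:370],None,fx=4.7,fy=4.2,interpolation=cv2.INTER_CUBIC)
cv2.imwrite("pics/crop.png",cv2.convertScaleAbs(big,alpha=1.8)[:,:,::-1])
E
```

```text
86.0 [83 85 87 89 85 87 87 91 57 50 48 54 44 49 85 92 88 88 84 90 84 87 82 85
 84 89 57 46 48 54 50 59 57 56 60 60 59 60 60 55 52 49 80 87 87] [ 88  87  97 141 157 154  98  53  53  54  55  40  84  91  91  83 102 100
 156 151 152  96  43  52  48  44  38] [86 85 83 86 88 81 63 52 55 56 53 56 62 57 57 59 55 58 72 98 88 56 48 45
 35 41 40 30 35 43 38 46 38 46 39 40 56 50 53 50 92 96 89 92 85 87 89 87]
spacer (329.2142848968506, 246.3571434020996, 9.80690860748291) [ 0.4186 -0.1966  0.026 ]
ring (342.17248916625977, 184.98908233642578, 10.222698211669922) [ 0.5787 -0.2391  0.014 ]
wheel [0.6571 0.0252 0.02  ]
mandrel [0.4758 0.0379 0.008 ]
tip [ 0.4663 -0.0123  0.    ]
tip [0.4739 0.0421 0.076 ]
```

View pics/crop.png

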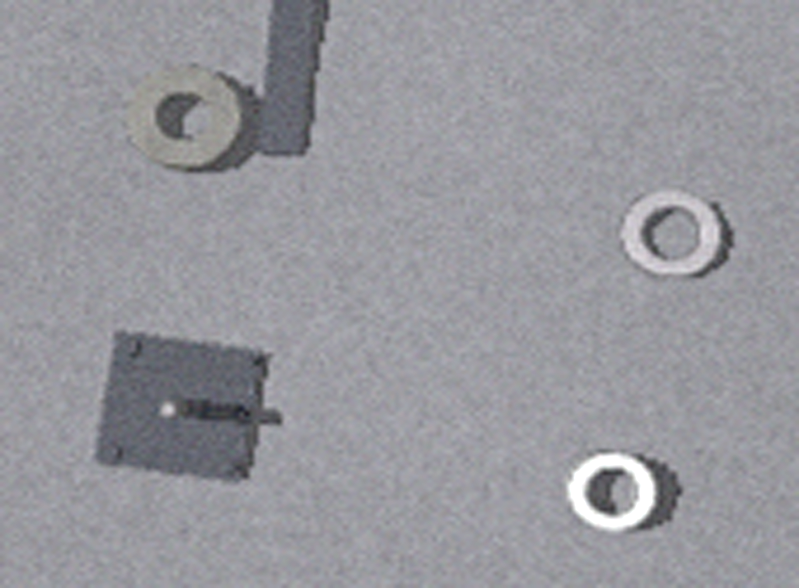

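Emit:
servo_tool([
  {"grip": 0,"x": 0,"y": 0,"z": 0,"roll": 6.5},
  {"grip": 0,"x": 0,"y": 0,"z": 0,"roll": 6.5},
  {"grip": 0,"x": 0,"y": 0,"z": 0,"roll": 6.5},
  {"grip": 0,"x": 0,"y": 0,"z": 0,"roll": 6.5},
  {"grip": 0,"x": 0,"y": 0,"z": 0,"roll": 6.5},
], grip_force=50)

```text
clock: 0.52
tcp_pos: [0.24, 0.5222, 0.2308]
orientation: [-0.0, 0.481, 0.877, -0.001]
wrist_force: [-0.3, 0.2, 0.7]
finger_gap: 0.0857
grip_force: 0.0
```

Emit:
servo_tool([
  {"grip": 0,"x": 0,"y": 0,"z": 0,"roll": 6.5},
  {"grip": 0,"x": 0,"y": 0,"z": 0,"roll": 6.5},
  {"grip": 0,"x": 0,"y": 0,"z": 0,"roll": 6.5},
  {"grip": 0,"x": 0,"y": 0,"z": 0,"roll": 6.5},
  {"grip": 0,"x": 0,"y": 0,"z": 0,"roll": 6.5},
])

```text
clock: 0.93
tcp_pos: [0.24, 0.5222, 0.2308]
orientation: [0.0, 0.707, 0.707, -0.001]
wrist_force: [-0.1, -0.3, 0.4]
finger_gap: 0.0855
grip_force: 0.0
```

Emit:
servo_tool([
  {"grip": 0,"x": -18,"y": 36,"z": 0,"roll": 0},
  {"grip": 0,"x": -18,"y": 36,"z": 0,"roll": 0},
  {"grip": 0,"x": -18,"y": 36,"z": 0,"roll": 0},
  {"grip": 0,"x": -18,"y": 36,"z": 0,"roll": 0},
  {"grip": 0,"x": -18,"y": 35,"z": 0,"roll": 0},
])

```text
clock: 1.35
tcp_pos: [0.4209, 0.4324, 0.2309]
orientation: [-0.0, 0.705, 0.709, -0.0]
wrist_force: [0.5, 0.6, -0.4]
finger_gap: 0.0855
grip_force: 0.0
```

Emit:
servo_tool([
  {"grip": 0,"x": -40,"y": 0,"z": 0,"roll": 0},
  {"grip": 0,"x": -40,"y": 0,"z": 0,"roll": 0},
  {"grip": 0,"x": -40,"y": 0,"z": 0,"roll": 0},
  {"grip": 0,"x": -40,"y": 0,"z": 0,"roll": 0},
  {"grip": 0,"x": -40,"y": 0,"z": 0,"roll": 0},
])

```text
clock: 1.77
tcp_pos: [0.4202, 0.2316, 0.2307]
orientation: [-0.0, 0.705, 0.709, -0.0]
wrist_force: [0.4, 0.1, 0.5]
finger_gap: 0.0852
grip_force: 0.0
```

Emit:
servo_tool([
  {"grip": 0,"x": -40,"y": 0,"z": 0,"roll": 0},
  {"grip": 0,"x": -40,"y": 0,"z": 0,"roll": 0},
  {"grip": 0,"x": -40,"y": 0,"z": 0,"roll": 0},
  {"grip": 0,"x": -40,"y": 0,"z": 0,"roll": 0},
  {"grip": 0,"x": -40,"y": 0,"z": 0,"roll": 0},
])

```text
clock: 2.18
tcp_pos: [0.4211, 0.0318, 0.2311]
orientation: [-0.0, 0.705, 0.709, 0.0]
wrist_force: [1.3, 1.3, 0.1]
finger_gap: 0.0852
grip_force: 0.0
```

Emit:
servo_tool([
  {"grip": 0,"x": -40,"y": 0,"z": 0,"roll": 0},
  {"grip": 0,"x": -40,"y": 0,"z": 0,"roll": 0},
  {"grip": 0,"x": -40,"y": 0,"z": 0,"roll": 0},
  {"grip": 0,"x": -40,"y": 0,"z": 0,"roll": 0},
  {"grip": 0,"x": -40,"y": 0,"z": 0,"roll": 0},
])

```text
clock: 2.6
tcp_pos: [0.4222, -0.1684, 0.2311]
orientation: [-0.0, 0.705, 0.709, 0.0]
wrist_force: [0.8, 0.8, -0.1]
finger_gap: 0.0856
grip_force: 0.0
```

Emit:
servo_tool([
  {"grip": 0,"x": -10,"y": 0,"z": 30,"roll": 0},
  {"grip": 0,"x": -10,"y": 0,"z": 30,"roll": 0},
  {"grip": 0,"x": -9,"y": 0,"z": 30,"roll": 0},
  {"grip": 0,"x": 0,"y": 0,"z": 0,"roll": 0},
  {"grip": 0,"x": 0,"y": 0,"z": 0,"roll": 0},
])

```text
clock: 3.02
tcp_pos: [0.4216, -0.1947, 0.1401]
orientation: [-0.002, 0.706, 0.709, -0.0]
wrist_force: [0.1, 0.5, 0.3]
finger_gap: 0.0853
grip_force: 0.0
```

```bash
python3 - <<'E'
from h import *
C,im=shot("wrist","w1.png"); s=env.get_state(); print(s["tcp_pos"],s["qvel"].round(3),proj(C,[.4186,-.1966,.026]))
E
```

```text
[ 0.42278874 -0.19504917  0.1416535 ] [ 0.014 -0.026  0.036  0.    -0.    -0.   ] [250.23961935 188.74915584]
```

View pics/w1.png

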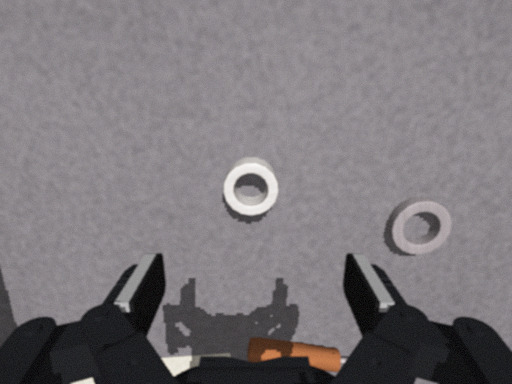

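The spacer's top face is centred at (250.5,190), 1 px from the prediction. The ring is at (421,227). Descending to grasp.

Emit:
servo_tool([
  {"grip": 0,"x": -3,"y": -3,"z": 30,"roll": 0},
  {"grip": 0,"x": 0,"y": 0,"z": 38,"roll": 0},
  {"grip": 0,"x": 0,"y": 0,"z": 38,"roll": 0},
  {"grip": 0,"x": 0,"y": 0,"z": 22,"roll": 0},
  {"grip": 0,"x": 0,"y": 0,"z": 8,"roll": 0},
])

```text
clock: 3.48
tcp_pos: [0.4197, -0.1972, 0.0042]
orientation: [-0.001, 0.705, 0.71, -0.0]
wrist_force: [-1.6, 0.4, -0.1]
finger_gap: 0.0854
grip_force: 0.0
```

Emit:
servo_tool([
  {"grip": 1,"x": 0,"y": 0,"z": 0,"roll": 0},
  {"grip": 1,"x": 0,"y": 0,"z": 0,"roll": 0},
  {"grip": 1,"x": 0,"y": 0,"z": 0,"roll": 0},
  {"grip": 1,"x": 0,"y": 0,"z": 0,"roll": 0},
  {"grip": 1,"x": 0,"y": 0,"z": 0,"roll": 0},
])

```text
clock: 3.9
tcp_pos: [0.422, -0.1996, 0.008]
orientation: [0.002, 0.705, 0.709, 0.001]
wrist_force: [-0.3, 1.9, 7.7]
finger_gap: 0.0462
grip_force: 50.5
```

```bash
python3 - <<'E'
from h import *
C,im=shot("wrist","w2.png"); s=env.get_state(); print(s["tcp_pos"],s["finger_gap"],s["grip_force"])
im=cv2.imread("pics/w1.png")[:,:,::-1].copy()
E
```

```text
[ 0.42202731 -0.19958016  0.00800035] 0.04587398305579864 50.503764152526855
```

View pics/w2.png

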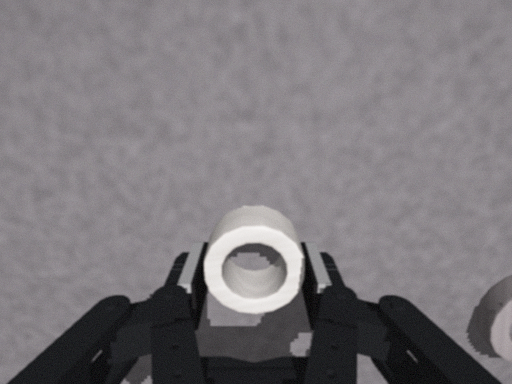

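```bash
python3 - <<'E'
from h import *
C=cam("wrist"); s=env.get_state()
print(ray(C,254.5,268,.026), proj(C,list(s["tcp_pos"][:2])+[.026]))
E
```

```text
[ 0.42289391 -0.19508201  0.026     ] [252.56393944 276.40155366]
```

Emit:
servo_tool([
  {"grip": 1,"x": 0,"y": 0,"z": -15,"roll": 0},
  {"grip": 1,"x": 0,"y": 0,"z": -40,"roll": 0},
  {"grip": 1,"x": 0,"y": 0,"z": -40,"roll": 0},
  {"grip": 1,"x": 0,"y": 0,"z": -20,"roll": 0},
  {"grip": 1,"x": 0,"y": 0,"z": 0,"roll": 0},
])

```text
clock: 4.37
tcp_pos: [0.424, -0.2011, 0.1272]
orientation: [0.006, 0.705, 0.709, 0.001]
wrist_force: [0.5, -0.1, -0.2]
finger_gap: 0.0459
grip_force: 51.8
```

```bash
python3 - <<'E'
from h import *
C,im=shot("wrist","w3.png"); s=env.get_state(); print(s["tcp_pos"],s["finger_gap"],s["grip_force"],s["wrist_force"])
b=blob(im,254,268,60,150,255);print(b, ray(C,b[0],b[1],s["tcp_pos"][2]+.021))
E
```

```text
[ 0.42280646 -0.20030095  0.12455724] 0.04589315842225565 51.810465417802334 [-0.07528844  0.30382625 -1.08081296]
(254.07294464111328, 259.8200988769531, 55.40675354003906) [ 0.42451319 -0.19197544  0.14555724]
```

Emit:
servo_tool([
  {"grip": 1,"x": 35,"y": 11,"z": 0,"roll": 0},
  {"grip": 1,"x": 35,"y": 11,"z": 0,"roll": 0},
  {"grip": 1,"x": 35,"y": 11,"z": 0,"roll": 0},
  {"grip": 1,"x": 35,"y": 11,"z": 0,"roll": 0},
  {"grip": 1,"x": 35,"y": 8,"z": 0,"roll": 0},
])

```text
clock: 4.83
tcp_pos: [0.4713, -0.0216, 0.1198]
orientation: [-0.0, 0.705, 0.709, 0.0]
wrist_force: [0.2, -0.3, 0.1]
finger_gap: 0.0459
grip_force: 51.8
```

Emit:
servo_tool([
  {"grip": 1,"x": 0,"y": 0,"z": 0,"roll": 0},
  {"grip": 1,"x": 0,"y": 0,"z": 0,"roll": 0},
])

```text
clock: 5.0
tcp_pos: [0.4707, -0.0213, 0.1196]
orientation: [-0.001, 0.704, 0.711, -0.0]
wrist_force: [0.3, -0.3, -0.5]
finger_gap: 0.046
grip_force: 51.8
```

```bash
python3 - <<'E'
from h import *
C,im=shot("wrist","w4.png"); s=env.get_state(); print(s["tcp_pos"],s["qvel"].round(3),s["orientation"].round(4),proj(C,[.4755,.0405,.076]),proj(C,[.4755,.0405,.008]))
np.save("C4.npy",np.c_[C[0],C[1],C[2]])
E
```

```text
[ 0.47061308 -0.02249157  0.11967803] [-0.043 -0.004  0.003  0.001 -0.002  0.   ] [-4.000e-04  7.043e-01  7.099e-01 -5.000e-04] [262.2092925  123.71665465] [260.21823436 112.69924216]
```

View pics/w4.png

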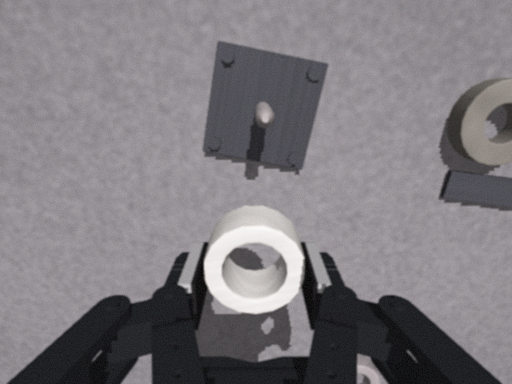

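The post tip is at about (265,122) and the plate centre at about (263,107), so the post stands near (0.4775, 0.042). The spacer is held about 4.5 mm to +y of the TCP.

Emit:
servo_tool([
  {"grip": 1,"x": 30,"y": 3,"z": 0,"roll": 0},
  {"grip": 1,"x": 29,"y": 3,"z": 0,"roll": 0},
  {"grip": 1,"x": 0,"y": 0,"z": 0,"roll": 0},
  {"grip": 1,"x": 0,"y": 0,"z": 0,"roll": 0},
])

```text
clock: 5.38
tcp_pos: [0.4765, 0.0354, 0.1199]
orientation: [-0.0, 0.705, 0.709, -0.0]
wrist_force: [0.3, -0.3, -0.9]
finger_gap: 0.0458
grip_force: 51.8
```

```bash
python3 - <<'E'
from h import *
C,im=shot("wrist","w5.png"); s=env.get_state(); print(s["tcp_pos"],proj(C,[.4775,.042,.076]))
E
```

```text
[0.47658585 0.03478079 0.12000457] [254.57107635 210.98394591]
```

View pics/w5.png

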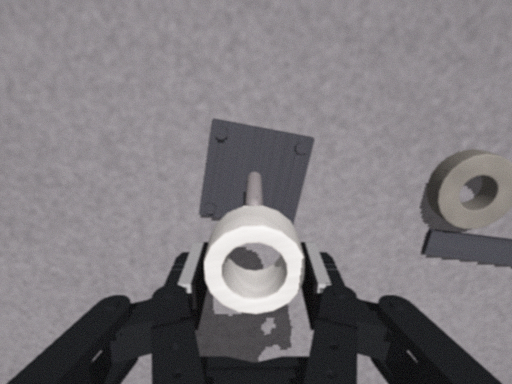

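Post base shows at about (256,175), in line with the tube's axis. The large wheel's top face is at about (473,190). Descending.

Emit:
servo_tool([
  {"grip": 1,"x": 3,"y": 1,"z": 25,"roll": 0},
  {"grip": 1,"x": 0,"y": 0,"z": 25,"roll": 0},
  {"grip": 1,"x": 0,"y": 0,"z": 25,"roll": 0},
  {"grip": 1,"x": 0,"y": 0,"z": 20,"roll": 0},
  {"grip": 1,"x": 0,"y": 0,"z": 2,"roll": 0},
])

```text
clock: 5.85
tcp_pos: [0.4747, 0.0372, 0.0199]
orientation: [-0.002, 0.706, 0.708, -0.002]
wrist_force: [-1.1, 1.2, -0.1]
finger_gap: 0.0461
grip_force: 51.8
```

Emit:
servo_tool([
  {"grip": 1,"x": 0,"y": 0,"z": 3,"roll": 0},
  {"grip": 1,"x": 0,"y": 0,"z": 2,"roll": 0},
  {"grip": 1,"x": 0,"y": 0,"z": 1,"roll": 0},
])

```text
clock: 6.1
tcp_pos: [0.4789, 0.0381, 0.0182]
orientation: [0.001, 0.706, 0.709, 0.001]
wrist_force: [0.3, 0.4, -0.8]
finger_gap: 0.0459
grip_force: 51.8
```

Emit:
servo_tool([
  {"grip": 1,"x": 0,"y": 0,"z": 1,"roll": 0},
  {"grip": 1,"x": 0,"y": 0,"z": 1,"roll": 0},
])

```text
clock: 6.27
tcp_pos: [0.4788, 0.0386, 0.0162]
orientation: [0.001, 0.705, 0.709, 0.001]
wrist_force: [0.6, 0.4, -1.2]
finger_gap: 0.0463
grip_force: 51.8
```

Emit:
servo_tool([
  {"grip": 1,"x": 0,"y": 0,"z": 1,"roll": 0},
  {"grip": 1,"x": 0,"y": 0,"z": 0,"roll": 0},
])

```text
clock: 6.43
tcp_pos: [0.4788, 0.0387, 0.016]
orientation: [0.001, 0.705, 0.709, 0.001]
wrist_force: [-2.5, 0.2, 10.3]
finger_gap: 0.0456
grip_force: 52.8
```

Emit:
servo_tool([
  {"grip": 0,"x": 0,"y": 0,"z": 0,"roll": 0},
  {"grip": 0,"x": 0,"y": 0,"z": 0,"roll": 0},
  {"grip": 0,"x": 0,"y": 0,"z": 0,"roll": 0},
  {"grip": 0,"x": 0,"y": 0,"z": -10,"roll": 0},
  {"grip": 0,"x": 0,"y": 0,"z": -30,"roll": 0},
])

```text
clock: 6.85
tcp_pos: [0.4744, 0.0391, 0.0518]
orientation: [-0.003, 0.705, 0.709, -0.002]
wrist_force: [-0.4, -0.3, -1.0]
finger_gap: 0.0851
grip_force: 0.0
```

Emit:
servo_tool([
  {"grip": 0,"x": 0,"y": 0,"z": -40,"roll": 0},
  {"grip": 0,"x": 0,"y": 0,"z": -40,"roll": 0},
  {"grip": 0,"x": 0,"y": 0,"z": 0,"roll": 0},
  {"grip": 0,"x": 0,"y": 0,"z": 0,"roll": 0},
])

```text
clock: 7.18
tcp_pos: [0.4801, 0.0387, 0.1376]
orientation: [0.002, 0.705, 0.709, 0.002]
wrist_force: [-0.6, 0.4, -0.8]
finger_gap: 0.0855
grip_force: 0.0
```

```bash
python3 - <<'E'
from h import *
C,im=shot("wrist","w6.png"); s=env.get_state(); print(s["tcp_pos"],proj(C,[.4775,.042,.076]),proj(C,[.4775,.042,.034]),s["finger_gap"])
E
```

```text
[0.47857211 0.03878821 0.13563756] [248.68967627 205.37413218] [249.18632225 186.34966619] 0.08496671688942227
```

View pics/w6.png

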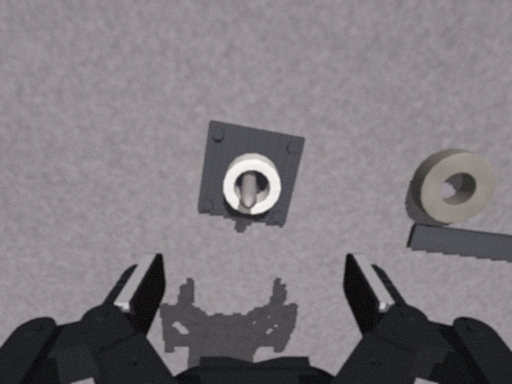

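The spacer sits flat on the base, top centre (251,187), with the post through it and the tip at (248,202). The wheel's top face is centred at about (459,187).

```bash
python3 - <<'E'
from h import *
C=cam("wrist")
print("wheel",ray(C,459,187,.02),"tip",ray(C,248,203,.076),"sp",ray(C,251,187,.034), "filecorner",ray(C,411,225,.012))
E
```

```text
wheel [0.65678941 0.03844362 0.02      ] tip [0.47528016 0.044697   0.076     ] sp [0.47707311 0.04226761 0.034     ] filecorner [ 0.62576039 -0.00162356  0.012     ]
```

Emit:
servo_tool([
  {"grip": 0,"x": 0,"y": 36,"z": 0,"roll": 0},
  {"grip": 0,"x": 0,"y": 36,"z": 0,"roll": 0},
  {"grip": 0,"x": 0,"y": 36,"z": 0,"roll": 0},
  {"grip": 0,"x": 0,"y": 36,"z": 0,"roll": 0},
  {"grip": 0,"x": 0,"y": 34,"z": 0,"roll": 0},
])

```text
clock: 7.65
tcp_pos: [0.6562, 0.0399, 0.132]
orientation: [-0.001, 0.705, 0.709, -0.001]
wrist_force: [0.2, 0.0, 0.4]
finger_gap: 0.0852
grip_force: 0.0
```

Emit:
servo_tool([
  {"grip": 0,"x": 0,"y": 0,"z": 0,"roll": 0},
  {"grip": 0,"x": 0,"y": 0,"z": 0,"roll": 0},
])

```text
clock: 7.82
tcp_pos: [0.6556, 0.0397, 0.1307]
orientation: [-0.002, 0.705, 0.709, -0.002]
wrist_force: [-0.4, 0.7, -0.5]
finger_gap: 0.0852
grip_force: 0.0
```

```bash
python3 - <<'E'
from h import *
C,im=shot("wrist","w7.png"); s=env.get_state(); print(s["tcp_pos"],proj(C,[.657,.0385,.02]))
E
```

```text
[0.65431238 0.03986509 0.13141459] [255.54248338 188.96412813]
```

View pics/w7.png

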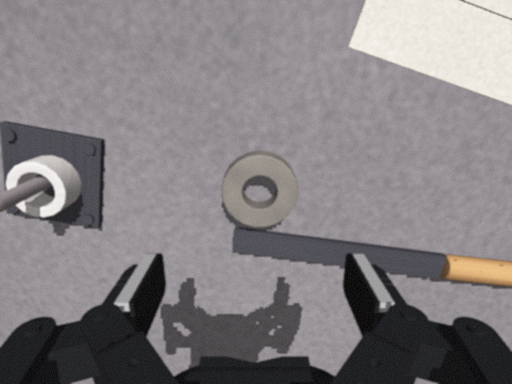

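The wheel's top face is centred at (259.5,191), close to the file but clear of it along the closing line. Descending on it.

Emit:
servo_tool([
  {"grip": 0,"x": -2.5,"y": 4.5,"z": 34,"roll": 0},
  {"grip": 0,"x": 0,"y": 0,"z": 35,"roll": 0},
  {"grip": 0,"x": 0,"y": 0,"z": 35,"roll": 0},
  {"grip": 0,"x": 0,"y": 0,"z": 20,"roll": 0},
  {"grip": 0,"x": 0,"y": 0,"z": 8,"roll": 0},
], grip_force=60)

```text
clock: 8.28
tcp_pos: [0.655, 0.0376, -0.002]
orientation: [-0.003, 0.705, 0.709, -0.003]
wrist_force: [-0.3, -0.2, -0.3]
finger_gap: 0.0855
grip_force: 0.0
```

Emit:
servo_tool([
  {"grip": 0,"x": 0,"y": 0,"z": 1,"roll": 0},
  {"grip": 1,"x": 0,"y": 0,"z": 0,"roll": 0},
  {"grip": 1,"x": 0,"y": 0,"z": 0,"roll": 0},
  {"grip": 1,"x": 0,"y": 0,"z": 0,"roll": 0},
  {"grip": 1,"x": 0,"y": 0,"z": 0,"roll": 0},
])

```text
clock: 8.7
tcp_pos: [0.6619, 0.0373, 0.0043]
orientation: [0.002, 0.705, 0.709, 0.001]
wrist_force: [-1.6, 0.1, 7.3]
finger_gap: 0.0633
grip_force: 66.5
```

```bash
python3 - <<'E'
from h import *
C,im=shot("wrist","w8.png"); s=env.get_state(); print(s["tcp_pos"],s["finger_gap"],s["grip_force"],s["wrist_force"],proj(C,list(s["tcp_pos"][:2])+[.02]),proj(C,[.66,.037,.02]))
hsv=cv2.cvtColor(im,cv2.COLOR_RGB2HSV)
for (u,v) in ((254,200),(254,230),(254,250),(254,270),(254,290),(254,310)): print(u,v,im[v,u],hsv[v,u])
E
```

```text
[0.66188651 0.03727222 0.00433608] 0.06362594649198673 66.5078129991889 [-3.06807625  0.51847784  7.21312962] [252.5464885  273.45724089] [248.52182447 273.94494431]
254 200 [117 111 105] [ 15  26 117]
254 230 [150 145 136] [ 19  24 150]
254 250 [77 75 74] [10 10 77]
254 270 [157 149 154] [161  13 157]
254 290 [112 109 102] [ 21  23 112]
254 310 [143 136 129] [ 15  25 143]
```

Emit:
servo_tool([
  {"grip": 1,"x": 0,"y": 0,"z": -15,"roll": 0},
  {"grip": 1,"x": 0,"y": 0,"z": -40,"roll": 0},
  {"grip": 1,"x": 0,"y": 0,"z": -40,"roll": 0},
  {"grip": 1,"x": 0,"y": 0,"z": -25,"roll": 0},
  {"grip": 1,"x": 0,"y": 0,"z": 0,"roll": 0},
])

```text
clock: 9.17
tcp_pos: [0.665, 0.0371, 0.1302]
orientation: [0.005, 0.705, 0.709, 0.005]
wrist_force: [2.1, 0.2, -0.4]
finger_gap: 0.0637
grip_force: 66.8
```

```bash
python3 - <<'E'
from h import *
C,im=shot("wrist","w9.png"); s=env.get_state(); t=s["tcp_pos"]; print(t,s["finger_gap"],s["grip_force"],s["wrist_force"],s["orientation"])
hsv=cv2.cvtColor(im,cv2.COLOR_RGB2HSV)
print(hsv[150:340:6,254].tolist())
for dz in(.016,.02): print(proj(C,[t[0],t[1],t[2]+dz]))
E
```

```text
[0.6636511  0.03715259 0.12685658] 0.06332383689102668 66.79411098361015 [-0.07699808  0.43142384 -2.62053566] [0.00371813 0.70510744 0.709083   0.00331248]
[[160, 10, 147], [154, 12, 145], [150, 7, 146], [167, 12, 147], [156, 8, 157], [143, 7, 148], [150, 9, 149], [146, 14, 148], [167, 13, 139], [13, 19, 124], [15, 23, 132], [15, 22, 160], [14, 21, 156], [11, 23, 155], [19, 19, 151], [16, 21, 155], [15, 19, 137], [120, 21, 48], [10, 9, 81], [160, 19, 82], [135, 14, 74], [165, 7, 77], [15, 23, 112], [20, 20, 113], [15, 18, 115], [18, 22, 116], [18, 21, 148], [11, 24, 151], [15, 18, 144], [9, 18, 144], [19, 20, 104], [120, 9, 82]]
[249.98445126 269.7488195 ]
[249.99728825 274.60665618]
```

View pics/w9.png

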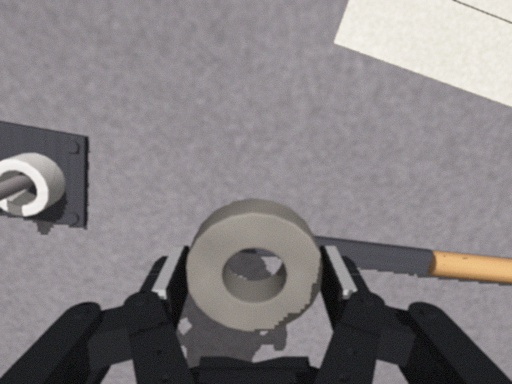

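The wheel hangs level between the pads, bore centre at about (254,271), right on the TCP. Moving to the post.

Emit:
servo_tool([
  {"grip": 1,"x": 1,"y": -36,"z": 0,"roll": 0},
  {"grip": 1,"x": 1,"y": -37,"z": 0,"roll": 0},
  {"grip": 1,"x": 1,"y": -37,"z": 0,"roll": 0},
  {"grip": 1,"x": 1,"y": -37,"z": 0,"roll": 0},
  {"grip": 1,"x": 1,"y": -37,"z": 0,"roll": 0},
])

```text
clock: 9.63
tcp_pos: [0.4736, 0.0414, 0.12]
orientation: [-0.001, 0.705, 0.709, -0.001]
wrist_force: [0.3, 0.0, -1.3]
finger_gap: 0.063
grip_force: 66.8
```

Emit:
servo_tool([
  {"grip": 1,"x": 0,"y": 0,"z": 0,"roll": 0},
  {"grip": 1,"x": 0,"y": 0,"z": 0,"roll": 0},
  {"grip": 1,"x": 0,"y": 0,"z": 0,"roll": 0},
])

```text
clock: 9.88
tcp_pos: [0.4767, 0.0413, 0.1213]
orientation: [0.0, 0.705, 0.709, 0.0]
wrist_force: [0.7, -0.3, -1.7]
finger_gap: 0.0637
grip_force: 66.8
```

```bash
python3 - <<'E'
from h import *
C,im=shot("wrist","w10.png"); s=env.get_state(); t=s["tcp_pos"]; print(t,s["qvel"].round(3),s["orientation"].round(4))
C2=cam("top");im2=env.read_camera("top");cv2.imwrite("pics/t10.png",im2[:,:,::-1])
# bore: what is seen through the hole
g=cv2.cvtColor(im,cv2.COLOR_RGB2GRAY)
hole=g[236:310:4,216:296:4];print(hole)
print(proj(C,[.4765,.043,.076]),proj(C,[.4765,.043,.034]))
E
```

```text
[0.47767966 0.0411766  0.12152205] [-0.001  0.014  0.024  0.006  0.    -0.001] [7.000e-04 7.052e-01 7.090e-01 7.000e-04]
[[145 143 149 145 143 144 148 145 156 148 149 153 148 144 145 147 146 145
  150 153]
 [142 143 141 143 142 140 148 149 145 145 145 149 146 152 145 146 145 150
  147 143]
 [141 134 137 144 139 150 142 141 148 147 144 146 143 144 141 149 141 146
  148 140]
 [140 139 137 137 143 144 135 124 104 130 143 139 135 141 140 144 141 146
  141 140]
 [138 137 135 143 136 110  77  75  75  79  77 124 150 154 145 132 143 139
  140 145]
 [140 139 140 137  89  75  75  79  71  75  81  78 117 152 155 140 133 138
  142 145]
 [139 140 137  82  78  78  79  75  80  73  77  79  74 136 146 150 137 140
  135 139]
 [141 140 110  74  71  77  77  76  80  76  77  80  72  93 154 148 127 108
  139 144]
 [150 138  74  86  78  77  81  79  77  76  78  78  79  76 147 152  64  65
  140 143]
 [145 146  72  91  87  79  80  75  77  79  71  80  78  79 127  91  62  58
  140 148]
 [146 143  73  91  97 109 154 110  80  80  80  74  83  76  87  81  70  53
  140 148]
 [148 150  85  91 102 103 107 108 104  89  95  94  99  96  90  82  70  66
  143 149]
 [147 142 103  96 105 104 106 105 109 109 109 106 104  92  94  85  73  96
  146 148]
 [149 144 144  97 105 105 110 109 110 110 115 107 104  99  92  86  77 142
  147 150]
 [144 142 143 130 105 110 114 113 116 113 109 105 104 105  93  88 119 146
  143 140]
 [149 147 145 154 139 113 110 109 116 110 111 110 109 102  99 129 143 142
  144 148]
 [144 144 152 144 149 152 135 122 115 118 113 115 116 128 148 145 137 139
  139 137]
 [141 141 144 145 149 144 143 145 150 151 147 151 151 141 143 140 138 141
  138 143]
 [140 140 147 144 146 146 144 137 143 145 146 143 138 139 141 139 137 142
  146 137]]
[252.51270214 217.06528752] [252.70451628 195.01342776]
```

Emit:
servo_tool([
  {"grip": 1,"x": 1.5,"y": -0.5,"z": 22,"roll": 0},
  {"grip": 1,"x": 0,"y": 0,"z": 22,"roll": 0},
  {"grip": 1,"x": 0,"y": 0,"z": 20,"roll": 0},
  {"grip": 1,"x": 0,"y": 0,"z": 10,"roll": 0},
  {"grip": 1,"x": 0,"y": 0,"z": 2,"roll": 0},
])

```text
clock: 10.4
tcp_pos: [0.4752, 0.0428, 0.0432]
orientation: [-0.001, 0.705, 0.709, -0.001]
wrist_force: [-0.6, 0.3, -0.9]
finger_gap: 0.0635
grip_force: 66.8
```

Emit:
servo_tool([
  {"grip": 1,"x": 0,"y": 0,"z": 2,"roll": 0},
  {"grip": 1,"x": 0,"y": 0,"z": 1,"roll": 0},
  {"grip": 1,"x": 0,"y": 0,"z": 1,"roll": 0},
])

```text
clock: 10.65
tcp_pos: [0.4771, 0.0427, 0.0422]
orientation: [0.001, 0.705, 0.709, 0.001]
wrist_force: [0.5, -0.0, -1.6]
finger_gap: 0.0631
grip_force: 66.8
```

Emit:
servo_tool([
  {"grip": 1,"x": 0,"y": 0,"z": 1,"roll": 0},
  {"grip": 1,"x": 0,"y": 0,"z": 1,"roll": 0},
])

```text
clock: 10.82
tcp_pos: [0.4766, 0.0428, 0.04]
orientation: [0.001, 0.705, 0.709, 0.001]
wrist_force: [1.5, 0.7, -1.6]
finger_gap: 0.0637
grip_force: 66.8
```

Emit:
servo_tool([
  {"grip": 1,"x": 0,"y": 0,"z": 1,"roll": 0},
  {"grip": 1,"x": 0,"y": 0,"z": 0.5,"roll": 0},
])

```text
clock: 10.98
tcp_pos: [0.4762, 0.0428, 0.0383]
orientation: [0.0, 0.705, 0.709, 0.0]
wrist_force: [-2.6, -0.5, 7.1]
finger_gap: 0.0634
grip_force: 67.7
```

Emit:
servo_tool([
  {"grip": 1,"x": 0,"y": 0,"z": 0.5,"roll": 0},
  {"grip": 1,"x": 0,"y": 0,"z": 0,"roll": 0},
])

```text
clock: 11.15
tcp_pos: [0.4761, 0.0428, 0.0383]
orientation: [0.0, 0.705, 0.709, 0.0]
wrist_force: [-2.0, 0.4, 6.0]
finger_gap: 0.0637
grip_force: 67.7
```

Emit:
servo_tool([
  {"grip": 0,"x": 0,"y": 0,"z": 0,"roll": 0},
  {"grip": 0,"x": 0,"y": 0,"z": 0,"roll": 0},
  {"grip": 0,"x": 0,"y": 0,"z": 0,"roll": 0},
  {"grip": 0,"x": 0,"y": 0,"z": -10,"roll": 0},
  {"grip": 0,"x": 0,"y": 0,"z": -40,"roll": 0},
])

```text
clock: 11.57
tcp_pos: [0.4713, 0.0431, 0.0833]
orientation: [-0.004, 0.705, 0.709, -0.003]
wrist_force: [0.4, -1.1, -0.7]
finger_gap: 0.0855
grip_force: 0.0
```

Emit:
servo_tool([
  {"grip": 0,"x": 0,"y": 0,"z": -40,"roll": 0},
  {"grip": 0,"x": 0,"y": 0,"z": -20,"roll": 0},
  {"grip": 0,"x": 0,"y": 0,"z": 0,"roll": 0},
  {"grip": 0,"x": 0,"y": 0,"z": 0,"roll": 0},
])

```text
clock: 11.9
tcp_pos: [0.4771, 0.0427, 0.1492]
orientation: [0.002, 0.705, 0.709, 0.001]
wrist_force: [-1.0, -0.3, -0.8]
finger_gap: 0.0855
grip_force: 0.0
```

```bash
python3 - <<'E'
from h import *
C,im=shot("wrist","w11.png"); t=env.get_state()["tcp_pos"]; print(t)
hsv=cv2.cvtColor(im,cv2.COLOR_RGB2HSV)
m=cv2.medianBlur(((hsv[:,:,0]<26)&(hsv[:,:,1]>15)&(hsv[:,:,2]>95)).astype(np.uint8)*255,5)
m[260:]=0
cs,_=cv2.findContours(m,cv2.RETR_EXTERNAL,cv2.CHAIN_APPROX_NONE)
for c in sorted(cs,key=cv2.contourArea)[-3:]:
    e=cv2.fitEllipse(c);print(cv2.contourArea(c),e,ray(C,*e[0],.054))
print(proj(C,[.4765,.043,.054]),proj(C,[.4765,.043,.076]))
E
```

```text
[0.47588273 0.04279284 0.14767265]
4901.0 ((252.26596069335938, 191.90223693847656), (78.51836395263672, 79.58111572265625), 22.799129486083984) [0.4768236  0.04419685 0.054     ]
[251.85612039 193.31117354] [251.77579056 203.37935062]
```

Emit:
servo_tool([
  {"grip": 0,"x": -35,"y": 13,"z": 0,"roll": 0},
  {"grip": 0,"x": -35,"y": 13,"z": 0,"roll": 0},
  {"grip": 0,"x": -35,"y": 13,"z": 0,"roll": 0},
  {"grip": 0,"x": -35,"y": 13,"z": 0,"roll": 0},
  {"grip": 0,"x": -35,"y": 13,"z": 0,"roll": 0},
])

```text
clock: 12.37
tcp_pos: [0.5409, -0.1329, 0.1453]
orientation: [-0.002, 0.705, 0.709, -0.001]
wrist_force: [0.2, -0.0, 0.5]
finger_gap: 0.0848
grip_force: 0.0
```

Emit:
servo_tool([
  {"grip": 0,"x": -35,"y": 13,"z": 5,"roll": 0},
  {"grip": 0,"x": -35,"y": 13,"z": 5,"roll": 0},
  {"grip": 0,"x": -37,"y": 11,"z": 5,"roll": 0},
  {"grip": 0,"x": 0,"y": 0,"z": 0,"roll": 0},
  {"grip": 0,"x": 0,"y": 0,"z": 0,"roll": 0},
])

```text
clock: 12.78
tcp_pos: [0.5781, -0.2401, 0.1291]
orientation: [-0.002, 0.706, 0.708, -0.001]
wrist_force: [-0.4, 1.5, -1.1]
finger_gap: 0.0856
grip_force: 0.0
```

```bash
cat > ring.py <<'E'
from h import *
import sys
C,im=shot("wrist",sys.argv[1]); s=env.get_state();t=s["tcp_pos"]; print(t,s["qvel"].round(3))
g=cv2.medianBlur(cv2.cvtColor(im,cv2.COLOR_RGB2GRAY),5)
u,v=map(int,proj(C,[.5787,-.2391,.014])); print(u,v); print(g[v-56:v+57:8,u-56:u+57:8])
E
python3 ring.py w12.png
```

```text
[ 0.57790397 -0.23859335  0.1297362 ] [ 0.031 -0.034 -0.014  0.007  0.001  0.   ]
254 185
[[143 139 142 151 138 142 144 146 145 139 144 138 141 141 142]
 [140 139 138 137 143 141 143 139 138 142 134 145 139 140 148]
 [149 140 140 144 145 139 140 139 135 143 144 145 137 141 139]
 [139 142 143 140 145 141 138 162 145 137 142 141 143 141 139]
 [143 147 147 151 137 184 177 173 178 177 139 141 140 148 146]
 [139 137 143 138 172 177  78  72  73 167 174 141 140 144 145]
 [140 135 146 140 173 103 130 143 132  73 171 146 145 137 140]
 [143 136 135 142 173 129 144 141 138 126 169 153 142 140 144]
 [139 140 137 130 173 128 143 140 140 111 172 141 139 138 140]
 [140 140 139 138 156 174 161 144 139 174 171 144 140 141 133]
 [137 138 138 144 121 143 173 175 171 163 132 141 138 140 139]
 [143 141 137 140 140 135  76  84 112 142 138 139 142 135 141]
 [138 138 135 141 136 136 145 141 143 141 141 141 142 138 139]
 [142 136 136 136 137 139 139 136 137 140 141 138 139 134 136]
 [135 140 139 144 142 136 139 135 144 133 138 138 141 141 139]]
```

```bash
python3 - <<'E'
from h import *
C=cam("wrist"); im=cv2.imread("pics/w12.png"); g=cv2.medianBlur(cv2.cvtColor(im,cv2.COLOR_BGR2GRAY),3)
m=np.zeros_like(g); m[130:240,190:320]=cv2.inRange(g,157,255)[130:240,190:320]
m=cv2.morphologyEx(m,cv2.MORPH_OPEN,np.ones((3,3)))
cs,_=cv2.findContours(m,cv2.RETR_CCOMP,cv2.CHAIN_APPROX_NONE)
for c in sorted(cs,key=cv2.contourArea)[-3:]:
    if len(c)>5: e=cv2.fitEllipse(c);print(cv2.contourArea(c),e,ray(C,*e[0],.014))
E
```

```text
1318.0 ((255.1416778564453, 183.76759338378906), (39.31013870239258, 42.78075408935547), 89.46173095703125) [ 0.57910521 -0.23654729  0.014     ]
2857.5 ((255.0761260986328, 183.1431427001953), (59.470523834228516, 61.25149917602539), 88.35404968261719) [ 0.57904603 -0.23598401  0.014     ]
```

Emit:
servo_tool([
  {"grip": 0,"x": 3,"y": 1,"z": 35,"roll": 0},
  {"grip": 0,"x": 0,"y": 0,"z": 35,"roll": 0},
  {"grip": 0,"x": 0,"y": 0,"z": 35,"roll": 0},
  {"grip": 0,"x": 0,"y": 0,"z": 20,"roll": 0},
  {"grip": 0,"x": 0,"y": 0,"z": 8,"roll": 0},
])

```text
clock: 13.25
tcp_pos: [0.5767, -0.232, -0.005]
orientation: [-0.004, 0.704, 0.71, -0.001]
wrist_force: [0.0, 0.9, -0.5]
finger_gap: 0.0855
grip_force: 0.0
```

Emit:
servo_tool([
  {"grip": 0,"x": 0,"y": 0,"z": 1,"roll": 0},
  {"grip": 1,"x": 0,"y": 0,"z": 0,"roll": 0},
  {"grip": 1,"x": 0,"y": 0,"z": 0,"roll": 0},
  {"grip": 1,"x": 0,"y": 0,"z": 0,"roll": 0},
  {"grip": 1,"x": 0,"y": 0,"z": 0,"roll": 0},
])

```text
clock: 13.67
tcp_pos: [0.5815, -0.236, 0.0012]
orientation: [0.002, 0.705, 0.709, 0.0]
wrist_force: [-2.0, 1.4, 7.6]
finger_gap: 0.0534
grip_force: 61.4
```

Emit:
servo_tool([
  {"grip": 1,"x": 0,"y": 0,"z": 0,"roll": 0},
])

```text
clock: 13.75
tcp_pos: [0.5815, -0.2361, 0.0013]
orientation: [0.002, 0.705, 0.709, 0.001]
wrist_force: [-2.9, 1.8, 7.1]
finger_gap: 0.0532
grip_force: 61.5
```

Emit:
servo_tool([
  {"grip": 1,"x": 0,"y": 0,"z": -15,"roll": 0},
  {"grip": 1,"x": 0,"y": 0,"z": -40,"roll": 0},
  {"grip": 1,"x": 0,"y": 0,"z": -40,"roll": 0},
  {"grip": 1,"x": 0,"y": 0,"z": -35,"roll": 0},
  {"grip": 1,"x": 0,"y": 0,"z": 0,"roll": 0},
])

```text
clock: 14.17
tcp_pos: [0.5851, -0.2382, 0.1386]
orientation: [0.008, 0.705, 0.709, 0.002]
wrist_force: [2.0, -0.4, -0.4]
finger_gap: 0.053
grip_force: 64.0
```

Emit:
servo_tool([
  {"grip": 1,"x": 35,"y": -13,"z": 0,"roll": 0},
  {"grip": 1,"x": 35,"y": -13,"z": 0,"roll": 0},
  {"grip": 1,"x": 35,"y": -13,"z": 0,"roll": 0},
  {"grip": 1,"x": 35,"y": -13,"z": 0,"roll": 0},
  {"grip": 1,"x": 35,"y": -13,"z": 0,"roll": 0},
])

```text
clock: 14.58
tcp_pos: [0.5138, -0.0598, 0.1291]
orientation: [0.001, 0.705, 0.709, 0.001]
wrist_force: [0.6, 0.4, -2.0]
finger_gap: 0.0533
grip_force: 64.0
```

Emit:
servo_tool([
  {"grip": 1,"x": 35,"y": -13,"z": 0,"roll": 0},
  {"grip": 1,"x": 35,"y": -13,"z": 0,"roll": 0},
  {"grip": 1,"x": 32,"y": -11,"z": 0,"roll": 0},
  {"grip": 1,"x": 0,"y": 0,"z": 0,"roll": 0},
  {"grip": 1,"x": 0,"y": 0,"z": 0,"roll": 0},
])

```text
clock: 15.0
tcp_pos: [0.4765, 0.0423, 0.1292]
orientation: [0.001, 0.704, 0.71, 0.001]
wrist_force: [0.7, 0.5, -2.2]
finger_gap: 0.0533
grip_force: 64.0
```

```bash
python3 - <<'E'
from h import *
C,im=shot("wrist","w13.png"); s=env.get_state(); t=s["tcp_pos"]; print(t,s["qvel"].round(3),s["finger_gap"],s["wrist_force"])
g=cv2.medianBlur(cv2.cvtColor(im,cv2.COLOR_RGB2GRAY),3)
m=np.zeros_like(g); m[200:350,180:330]=cv2.inRange(g,157,255)[200:350,180:330]
m=cv2.morphologyEx(m,cv2.MORPH_OPEN,np.ones((3,3)))
cs,_=cv2.findContours(m,cv2.RETR_CCOMP,cv2.CHAIN_APPROX_NONE)
for c in sorted(cs,key=cv2.contourArea)[-3:]:
    if len(c)>5: e=cv2.fitEllipse(c);print(cv2.contourArea(c),e,ray(C,*e[0],t[2]+.013))
print(proj(C,t+[0,0,.013]))
print(g[220:340:8,200:312:8])
E
```

```text
[0.47730364 0.04122385 0.12919994] [-0.035  0.018  0.016 -0.004 -0.001  0.002] 0.053326095983458485 [ 0.48501005 -0.07915848 -1.95713689]
177.5 ((323.766357421875, 258.5574035644531), (7.1402997970581055, 37.361724853515625), 162.6671600341797) [0.5099402  0.04893082 0.14219994]
3567.0 ((254.2277069091797, 273.0467224121094), (61.202598571777344, 74.29295349121094), 91.42974090576172) [0.47730283 0.04073039 0.14219994]
8190.5 ((252.71395874023438, 270.9750061035156), (97.10476684570312, 107.66322326660156), 80.13760375976562) [0.47656959 0.04187533 0.14219994]
[254.23904743 272.15975737]
[[151  99 136 138 137 145 144 148 146 148 140 140 149 147]
 [151 156 103 136 184 191 190 187 198 199 160 136 150 148]
 [145 123 153 192 185 180 181 180 185 183 183 185 132 153]
 [111 160 181 186 182 175 125  99 150 179 177 178 186 129]
 [ 58 185 174 182 126 102  86  82 152 152 156 176 179 181]
 [176 185 175  80  74  77  76 145 150 150 147 167 180 179]
 [181 178 175  75  76  78  78  78 157 148 151  92 179 163]
 [175 177 177 107 154 155  98  79  79 132 149  78 177 107]
 [148 180 186 117 126 148 150  80  74  91 103 143 176  96]
 [ 78 181 180 174 133 136 138 147 139 123 114 180 177  95]
 [ 75 145 175 181 187 155 150 151 140 158 180 181 174 153]
 [ 76  78 157 179 176 187 184 191 182 179 175 174 155 153]
 [ 76  72  77  81 153 179 180 183 176 171  83 150 148 153]
 [ 76  76  74  76  77  80  78  75 146 103  77 115 154 147]
 [ 71  76  76  75  74  73  72  77 143  76  75 150 153 150]]
```

Emit:
servo_tool([
  {"grip": 1,"x": 1,"y": -0.5,"z": 20,"roll": 0},
  {"grip": 1,"x": 0,"y": 0,"z": 20,"roll": 0},
  {"grip": 1,"x": 0,"y": 0,"z": 15,"roll": 0},
  {"grip": 1,"x": 0,"y": 0,"z": 9,"roll": 0},
  {"grip": 1,"x": 0,"y": 0,"z": 2,"roll": 0},
])

```text
clock: 15.47
tcp_pos: [0.4759, 0.0407, 0.0609]
orientation: [-0.001, 0.706, 0.708, -0.001]
wrist_force: [-0.3, 0.5, -2.6]
finger_gap: 0.0529
grip_force: 64.0
```

Emit:
servo_tool([
  {"grip": 1,"x": 0,"y": 0,"z": 2,"roll": 0},
  {"grip": 1,"x": 0,"y": 0,"z": 1,"roll": 0},
  {"grip": 1,"x": 0,"y": 0,"z": 1,"roll": 0},
])

```text
clock: 15.72
tcp_pos: [0.4773, 0.0414, 0.0591]
orientation: [0.001, 0.705, 0.709, 0.001]
wrist_force: [-0.7, -0.8, -1.4]
finger_gap: 0.0533
grip_force: 64.0
```

Emit:
servo_tool([
  {"grip": 1,"x": 0,"y": 0,"z": 1,"roll": 0},
  {"grip": 1,"x": 0,"y": 0,"z": 1,"roll": 0},
])

```text
clock: 15.88
tcp_pos: [0.4769, 0.0418, 0.0569]
orientation: [0.0, 0.705, 0.709, 0.0]
wrist_force: [0.6, -0.3, -2.5]
finger_gap: 0.0536
grip_force: 64.0
```

Emit:
servo_tool([
  {"grip": 1,"x": 0,"y": 0,"z": 1,"roll": 0},
  {"grip": 1,"x": 0,"y": 0,"z": 0.5,"roll": 0},
])

```text
clock: 16.05
tcp_pos: [0.4766, 0.0418, 0.0553]
orientation: [0.0, 0.705, 0.709, 0.0]
wrist_force: [-2.2, -0.5, 6.8]
finger_gap: 0.0535
grip_force: 64.8
```

Emit:
servo_tool([
  {"grip": 1,"x": 0,"y": 0,"z": 0.5,"roll": 0},
  {"grip": 1,"x": 0,"y": 0,"z": 0,"roll": 0},
])

```text
clock: 16.22
tcp_pos: [0.4766, 0.0419, 0.0553]
orientation: [0.0, 0.705, 0.709, 0.0]
wrist_force: [-3.0, 0.8, 6.6]
finger_gap: 0.0532
grip_force: 64.9
```

Contact is at the expected height: 0.0553 − 0.0013 = 0.054. Releasing, retreating, then checking.

Emit:
servo_tool([
  {"grip": 0,"x": 0,"y": 0,"z": 0,"roll": 0},
  {"grip": 0,"x": 0,"y": 0,"z": 0,"roll": 0},
  {"grip": 0,"x": 0,"y": 0,"z": 0,"roll": 0},
  {"grip": 0,"x": 0,"y": 0,"z": -10,"roll": 0},
  {"grip": 0,"x": 0,"y": 0,"z": -40,"roll": 0},
])

```text
clock: 16.63
tcp_pos: [0.4718, 0.0421, 0.1002]
orientation: [-0.004, 0.705, 0.709, -0.003]
wrist_force: [0.5, -0.2, -0.2]
finger_gap: 0.085
grip_force: 0.0
```

Emit:
servo_tool([
  {"grip": 0,"x": 0,"y": 0,"z": -40,"roll": 0},
  {"grip": 0,"x": 0,"y": 0,"z": -20,"roll": 0},
  {"grip": 0,"x": 0,"y": 0,"z": 0,"roll": 0},
  {"grip": 0,"x": 0,"y": 0,"z": 0,"roll": 0},
  {"grip": 0,"x": 0,"y": 0,"z": 0,"roll": 0},
])

```text
clock: 17.05
tcp_pos: [0.4759, 0.0418, 0.1639]
orientation: [-0.0, 0.705, 0.709, -0.0]
wrist_force: [-0.1, 0.4, -0.4]
finger_gap: 0.0854
grip_force: 0.0
```

```bash
python3 - <<'E'
from h import *
C,im=shot("wrist","w14.png"); s=env.get_state(); t=s["tcp_pos"]; print(t,s["wrist_force"])
g=cv2.medianBlur(cv2.cvtColor(im,cv2.COLOR_RGB2GRAY),3)
u,v=proj(C,[.4765,.043,.068]); u0,v0=int(u)-65,int(v)-65
for lo in(157,165):
    m=np.zeros_like(g); m[v0:v0+130,u0:u0+130]=cv2.inRange(g,lo,255)[v0:v0+130,u0:u0+130]
    m=cv2.morphologyEx(m,cv2.MORPH_OPEN,np.ones((3,3)))
    cs,_=cv2.findContours(m,cv2.RETR_CCOMP,cv2.CHAIN_APPROX_NONE)
    for c in sorted(cs,key=cv2.contourArea)[-2:]:
        if len(c)>5: e=cv2.fitEllipse(c);print(lo,cv2.contourArea(c),e,ray(C,*e[0],.068))
print("post axis",u,v, "expected ring dia px",[np.linalg.norm(proj(C,[.4765+d,.043,.068])-[u,v])*2 for d in(.028,.017)])
print(g[v0+20:v0+115:7,u0+20:u0+115:7])
# bystanders unmoved: top view vs start
a=cv2.imread("pics/top1.png").astype(int).mean(2); b=env.read_camera("top").astype(int).mean(2)
for n,(x,y) in dict(slug=(163,190),worn=(164,252),file=(264,130),brush=(97,205),driver=(405,210)).items(): print(n,np.abs(a-b)[y-12:y+12,x-12:x+12].mean().round(1))
E
```

```text
[0.4753994  0.04184304 0.16332025] [-0.04181379 -0.17957002 -0.9381242 ]
157 1444.0 ((255.01126098632812, 195.67752075195312), (40.94236373901367, 45.03187561035156), 91.38103485107422) [0.4773249  0.03990744 0.068     ]
157 3241.5 ((254.97422790527344, 195.0470733642578), (62.90980911254883, 65.67655181884766), 88.87117767333984) [0.47729159 0.04044702 0.068     ]
165 1500.5 ((255.04759216308594, 195.67495727539062), (41.49150466918945, 46.102779388427734), 93.27326965332031) [0.47735413 0.03990981 0.068     ]
165 3168.5 ((254.92849731445312, 195.01834106445312), (62.16333770751953, 64.9720230102539), 89.86972045898438) [0.47725465 0.04047138 0.068     ]
post axis 254.00752365399606 192.04788909966987 expected ring dia px [np.float64(69.84220756440978), np.float64(42.40564148553124)]
[[147  82  79  79  78  86  99 104  87  77  76  79  78  76]
 [143  81  77  82 113 154 149 147 146 118  79  80  80  80]
 [144  79  77 139 144 143 140 142 143 144 147  76  78 101]
 [146  78 132 132 149 193 185 181 192 157 142 137  77 143]
 [140  80 140 155 186 182 170 171 179 179 177 139  79 147]
 [117  87 130 175 179  80 117 119  40 171 178 143  88 149]
 [ 96 100 175 178  71 106 144 152 104  59 174 174 112 146]
 [ 81  82 179 180 130 102  94 108  74  76 175 177 146 150]
 [ 82  62 163 178 113 139  57  72 138 101 176 176 153 151]
 [147 142  79 174 176 133 141 136 128 175 177 103 149 142]
 [143 145  74 141 176 183 192 192 181 177 168 120 146 157]
 [143 145  88  76  93 171 178 179 171 105 145 142 140 150]
 [152 142 144  73  76  73  75  76  73 142 146 152 143 151]
 [144 147 151 111  77  73  74  73 139 147 144 149 153 152]]
slug 3.0
worn 22.4
file 3.1
brush 3.0
driver 3.0
```

```bash
python3 -c "
from workcell import env
print(env.hand_in())"
```

```text
the job is handed in; nothing more can be done
None
```

The spacer, grinding wheel and lock ring are stacked on the mandrel in that order, and the job is handed in at about 17 s. Camera measurements put each part flat and within about 3 mm of the post's axis. In the top view the slug, file, brush and driver were unchanged. The picture at the worn wheel did change, probably from the arm's shadow; the gripper never went near it, but I did not confirm its position.

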